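Find the socket that fits the rotor mount's nut

TASK

First give the nut of the rotor mount on the green mat a spray: press the red cap of the spray can fully down and let it come back up. Then try the sockets from the stand on that nut, one by one, putting each that does not fit back upright on any free peg of the stand, until you have the one that goes all the way down over the nut. Finish with that socket fully seated on the nut and your gripper still closed on its grip, the other two sockets on the stand; leave the bottle, pen and tape alone.

Things in the scene. Friction and masses are not known exactly. Their poses are not given: they have to be found in the camera images.
- mat: Green bench mat 130 x 270 x 2 mm lying on the table, fixed. Origin: centre of its underside; its long side is y. One of the three rotor mounts stands on it with its axis about 65 mm to the +y side of the mat's centre; the spray can stands on it 75 mm to the -y side.
- spray_cap_top (a point): Centre of the top of the red push cap (24 mm across, flat) of the yellow spray can (44 mm across) that is fixed on the mat; about 125 mm above the table.
- spray_cap (a joint): Travel of the sprung red cap: 0 up, 0.006 m fully down (growing as it is pressed). About 1.5 N starts it and 5 N takes it fully down; it springs back up when let go.
- stand: Black socket stand, fixed, a socket upright over each peg at the start (which on which varies): bar 50 x 210 x 12 mm with three upright pegs in a row along its y, 70 mm apart, 13 mm thick, their tips 33 mm above the table. Origin: centre of the underside.
- stand_peg0 (a point): Foot of the peg at the -y end of the stand, on the bar's top, 12 mm above the table; a socket there has its origin at this point, give or take the play on the peg.
- stand_peg1 (a point): Foot of the middle peg of the stand, on the bar's top, 12 mm above the table; a socket there has its origin at this point, give or take the play on the peg.
- stand_peg2 (a point): Foot of the peg at the +y end of the stand, on the bar's top, 12 mm above the table; a socket there has its origin at this point, give or take the play on the peg.
- socket_a: Smallest of three loose sockets: steel hexagonal barrel, dark square grip on top; 84 mm tall, 160 g. Origin: centre of the open lower end, z up. Grip 18 x 18 mm, 41 to 84 mm up, flats facing x and y; cone 33 to 41 mm; barrel 0 to 33 mm. Hex bore 18 mm across flats, 26 mm deep; outside 26 mm across flats, 30.0 mm across corners; hex flats face +x and -x.
- socket_b: Middle of three loose sockets: steel hexagonal barrel, dark square grip on top; 84 mm tall, 160 g. Origin: centre of the open lower end, z up. Grip 18 x 18 mm, 41 to 84 mm up, flats facing x and y; cone 33 to 41 mm; barrel 0 to 33 mm. Hex bore 23 mm across flats, 26 mm deep; outside 31 mm across flats, 35.8 mm across corners; hex flats face +x and -x.
- socket_c: Largest of three loose sockets: steel hexagonal barrel, dark square grip on top; 84 mm tall, 160 g. Origin: centre of the open lower end, z up. Grip 18 x 18 mm, 41 to 84 mm up, flats facing x and y; cone 33 to 41 mm; barrel 0 to 33 mm. Hex bore 28 mm across flats, 26 mm deep; outside 36 mm across flats, 41.6 mm across corners; hex flats face +x and -x.
- mount_1: A rotor mount, fixed: round blue flange 86 mm across, 14 mm high; on it a round aluminium collar forms a well with a brass hex nut inside. Origin: centre of the underside, on the table, z up. Well floor 14 mm up, collar rim 26 mm, nut top 30 mm. Two of the nut's flats face +x and -x. Which of the three mounts stands on the mat varies.
- mount_1_nut (a point): Centre of the top of the nut of mount_1, 30 mm above the table.
- mount_2: Another rotor mount, as mount_1 with the same heights and axes. The three nuts are 16, 21 and 26 mm across flats (1.5 mm chamfer on top); which mount has which is not recorded. The fitting socket's bore is 2 mm wider than the nut across flats; the well is 3 mm wider than that socket's corners.
- mount_2_nut (a point): Centre of the top of the nut of mount_2, 30 mm above the table.
- mount_3: Another rotor mount, as mount_1 with the same heights and axes. On every mount, a socket too small stops on top of the nut and one too large stops on the collar's rim; the right one, its hex flats lined up with the nut's, goes down until its lower end is on the well floor, 16 mm below the nut's top.
- mount_3_nut (a point): Centre of the top of the nut of mount_3, 30 mm above the table.
- dropper: Small white dropper bottle with a green tip, 27 mm across and 78 mm tall, loose; a bystander to leave alone. Origin: centre of its underside.
- pen: Blue ball pen, 118 mm long, 10 mm thick, lying loose along its y; a bystander to leave alone. Origin: underside centre.
- tape_roll: Roll of beige label tape, 74 mm across and 19 mm high, lying loose; a bystander to leave alone. Origin: underside centre.

How it is judged:
By the outcome, as a careful person would: the job done as asked, in the order asked, and still so for the second after the job is handed in, while the arm keeps its last pose, push and grip.
It also fails if it takes over 72 s, if anything falls off the work surface, if the arm or the gripper's body presses on something with over 40 N, if the wrist force passes 120 N, or if a joint passes its speed limit or range.

ROBOT

A 7-joint arm with a two-finger parallel gripper is mounted at the origin on a cart in front of the work surface, level with it; the furniture and walls round the work are solid. World frame = base frame: x ahead of the robot, y to its left, z up, the work surface at z = 0. Lengths are in m, angles in rad, forces in N, time in s.
With the tool pointing down it reaches from about 0.35 to 0.9 m from the base axis. Payload 8.1 kg.
Tool frame: the origin (TCP) lies at the very end of the fingers, on their centre line; the grasp point (between the pads) lies arm.grip_point_offset behind it (arm.grip_point_offset is the distance from the TCP to the grasp point, in m); z points along the fingers, y is the line along which they close (so a half turn about z gives the same grasp; the last joint's range is limited). The gripper opens to 92 mm and grips with 3 to 60 N. Pads are 19 mm wide; open, the fingers measure 130 mm over their backs; the gripper's body (75 mm by 190 mm) begins 47 mm behind the grasp point.
Start: joints at [1.205, 0.434, 0.025, 1.573, -0.012, 1.134, -0.075], TCP at [0.162, -0.604, 0.192] pointing down, gripper open.
Joint ranges: [-2.62, 2.62], [-0.44, 2.09], [-1.27, 1.32], [0.08, 2.57], [-1.32, 4.46], [0.12, 2], [-2.74, 2.74]. Speed limits (rad/s): [2.22, 2.22, 3.01, 3.01, 3.14, 3.14, 3.14].

INTERFACE

Orientations are given as a rotation vector (axis times angle).
In Python, from cell import arm gives the robot as it stands. The module is installed in compiled form; this text tells all that it offers.
- The arm moves only by the shell command python3 -m creep 'ROWS' [OPENING] [FORCE]. ROWS is JSON, a list of rows, each a list of 6 numbers: the shift along the tool's x, y, z scaled (see below), then the turn, a rotation vector about the tool's x, y, z scaled (see below). A call has 1 to 20 rows; each row shifts and turns the commanded pose from where the row before left it, along the tool's axes as they then stand; what a row does not reach is not made up. The controller multiplies each number of a shift by 0.4 m and each number of a turn by 120 degrees. A row lasts 1/12 s, in which the tool goes at most 41.7 mm and 7.16 degrees, less where a joint would pass 70% of its speed; a pose out of reach is approached as far as the arm can. A call with a number of a shift or a turn outside -1 to 1 is refused whole. A call with a gripper value outside its range is refused whole. OPENING is the closure, from -1 (fully open) to 1 (shut), set as the call begins (- or left out, the last holds). The fingers move at their own pace and stop on an object; FORCE is the grip in N (left out, the last holds). Time passes only in rows, so rows that do not move let the fingers close. It gives the time, the measured TCP pose, the force, the opening and the grip force at its end, in the units of the state.
- arm.observe(): the state, without advancing time (a new reading comes with each control period).
- arm.get_image(name): name is "scene" or "top" or "wrist"; returns a dict with "frame" (420x560x3 uint8, red, green, blue), "intrinsics" (3x3 intrinsics, pixels), "rvec" (rotation vector, rad) and "tvec" (3), from world to camera coordinates, as OpenCV has them; the wrist camera has in their place "mount" (4x4, takes a point from camera to tool coordinates, whose origin is the TCP and whose axes are the flange's). Camera axes: x right, y down, z forward; pixel columns grow to the right and rows downward; lengths in m; the calibration is good to about 2 mm. A picture is of the moment at which its call begins: read the wrist's pose just before it. There is no depth.
- arm.sign_off(): hands the job in; it is judged then, once.
The state is a dict: "clock": time; "joints": joint angles; "dq": joint speeds; "joint_efforts": joint torques, N m; "position": TCP position; "ee_rot": TCP orientation; "force": force on the tool from outside, world axes, zero at the start; "ft_torque": the same for the moment, N m; "width": opening from 0.0 (shut) to 1.0 (fully open); "gripper_force": force on a finger pad.
Only numpy, scipy, OpenCV 4.12 (cv2) and the standard library are available. Lean on these libraries where they do the work, as an engineer would, in place of code of your own. Each camera call takes 0.05 s, during which the arm holds its last target. There are 200 camera calls.

## Working session

There is one attempt and no reset: what is moved stays moved. The work goes in short steps, Python scripts to look and compute and a shell command to move; the robot and the scene stay as the last step left them, time stands still between calls to the robot, and variables do not carry over. Pictures are saved under pics/ and viewed, at most 10 in all, crops included, and the job is handed in when it is done.

```bash
mkdir -p pics; cat > h.py <<'E'
from cell import arm
import numpy as np, cv2
from scipy.spatial.transform import Rotation as R
def snap(n,fn):
    s=arm.observe(); d=arm.get_image(n); d['s']=s
    cv2.imwrite('pics/'+fn,cv2.cvtColor(d['frame'],cv2.COLOR_RGB2BGR)); return d
def ray(d,u,v):
    K=np.array(d['intrinsics']); c=np.linalg.inv(K)@[u,v,1]
    if 'mount' in d:
        M=np.array(d['mount']); Rt=R.from_rotvec(d['s']['ee_rot']).as_matrix()
        o=Rt@M[:3,3]+d['s']['position']; w=Rt@M[:3,:3]@c
    else:
        Rm=cv2.Rodrigues(np.array(d['rvec'],float))[0]; o=-Rm.T@np.array(d['tvec']).ravel(); w=Rm.T@c
    return o,w
def onz(d,u,v,z):
    o,w=ray(d,u,v); return o+w*(z-o[2])/w[2]
def proj(d,p):
    return cv2.projectPoints(np.array([p],float),np.array(d['rvec'],float),np.array(d['tvec'],float),np.array(d['intrinsics']),None)[0].ravel()
def comps(mask,mn=30):
    n,l,st,c=cv2.connectedComponentsWithStats(mask.astype(np.uint8))
    return [(c[i].round(1).tolist(),st[i].tolist()) for i in range(1,n) if st[i][4]>=mn]
E
python3 - <<'E'
from h import *
a=snap('top','top0.png');b=snap('scene','scene0.png')
s=arm.observe();print({k:np.round(v,3).tolist() for k,v in s.items()},arm.grip_point_offset)
print(R.from_rotvec(s['ee_rot']).as_matrix().round(3))
for d in(a,b):print(ray(d,280,210))
E
```

```text
{'clock': 0.1, 'joints': [1.205, 0.435, 0.025, 1.574, -0.012, 1.134, -0.075], 'dq': [0.0, -0.002, -0.002, -0.002, 0.001, -0.0, -0.0], 'joint_efforts': [0.004, -66.913, 0.988, -31.514, -0.06, 0.037, 0.0], 'position': [0.162, -0.603, 0.191], 'ee_rot': [-3.113, -0.411, 0.0], 'force': [0.423, -0.264, -0.444], 'ft_torque': [0.007, 0.016, 0.041], 'gripper_force': 0.0, 'width': 1.004} 0.0188
[[ 0.966  0.26  -0.   ]
 [ 0.26  -0.966  0.001]
 [-0.    -0.001 -1.   ]]
(array([ 0.37989029, -0.16710521,  1.21108624]), array([ 0.16323669,  0.01779807, -0.9864885 ]))
(array([0.11187236, 0.71084466, 0.84761892]), array([ 0.34655062, -0.72376891, -0.59688775]))
```

View pics/top0.png

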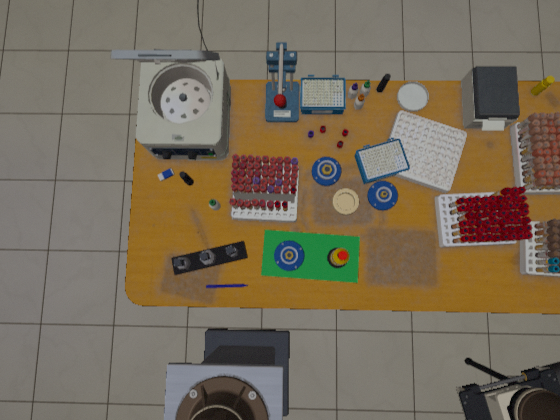

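View pics/scene0.png

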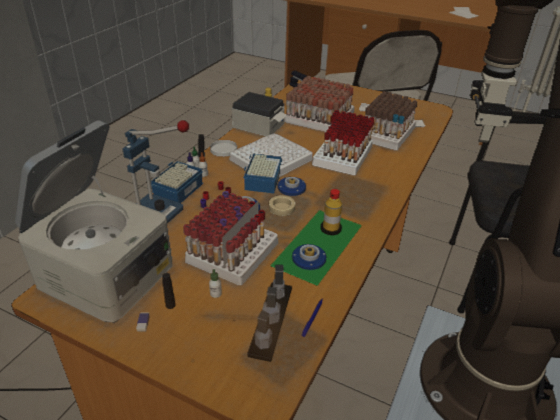

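Top view: stand centre about (208,258), with sockets near (181,264), (208,258) and (235,251). The mat's mount is at (289,255) and the red cap at (343,254). The scene view agrees. Now I'll measure them.

```bash
python3 - <<'E'
from h import *
d=arm.get_image('top'); f=d['frame'].astype(int); r,g,b=f[...,0],f[...,1],f[...,2]
box=np.zeros(f.shape[:2],bool); box[225:300,160:370]=1
red=box&(r>150)&(g<70)&(b<70); gr=box&(g>120)&(r<60)&(b<110); bl=box&(b>100)&(r<70)&(g<110); dk=box&(f.max(2)<50)
for n,m,z in(('red',red,.125),('green',gr,.002),('blue',bl,.014),('dark',dk,.012)):
    for c,s in comps(m,15):
        print(n,c,s,onz(d,*c,z).round(4))
for n,m,z in(('green',gr|bl,.002),('dark',dk&(np.arange(560)<255),.012)):
    p=np.argwhere(m)[:,::-1].astype(np.float32); 
    q=np.array([onz(d,*x,z)[:2] for x in p],np.float32); print(n,cv2.minAreaRect(q))
E
```

```text
red [342.4, 254.8] [339, 251, 8, 9, 61] [ 0.4472 -0.3069  0.125 ]
green [312.3, 255.7] [262, 230, 97, 52, 3093] [ 0.4509 -0.2383  0.002 ]
blue [288.0, 255.5] [274, 241, 29, 29, 386] [ 0.4497 -0.1699  0.014 ]
blue [288.5, 254.9] [282, 249, 14, 13, 70] [ 0.4514 -0.1713  0.014 ]
blue [230.9, 285.4] [218, 285, 28, 2, 49] [ 0.3646 -0.0131  0.014 ]
dark [212.2, 257.5] [172, 242, 75, 32, 782] [0.4407 0.0424 0.012 ]
dark [331.9, 259.3] [328, 248, 14, 20, 47] [ 0.4413 -0.2922  0.012 ]
dark [181.9, 261.7] [180, 260, 4, 5, 15] [0.4276 0.1272 0.012 ]
green ((0.44748860597610474, -0.15350139141082764), (0.15410496294498444, 0.433126837015152), 3.4675726890563965)
dark ((0.44024714827537537, 0.05165918916463852), (0.047820091247558594, 0.20738935470581055), 14.008258819580078)
```

```bash
python3 -m creep '[[0.088,-0.053,0,0,0,0],[0.088,-0.053,0,0,0,0],[0.088,-0.053,0,0,0,0],[0.088,-0.053,0,0,0,0],[0.088,-0.053,0,0,0,0],[0.088,-0.053,0,0,0,0],[0.088,-0.053,0,0,0,0],[0,0,0,0,0,0],[0,0,0,0,0,0],[0,0,0,0,0,0]]' 1 20
python3 - <<'E'
from h import *
w=snap('wrist','w1.png'); print(w['mount'],w['s']['position'],w['s']['ee_rot'],w['s']['force'])
f=w['frame'].astype(int)
for c,s in comps((f[...,0]>120)&(f[...,1]<70)&(f[...,2]<70),60): print(c,s,onz(w,*c,.125))
E
```

```text
clock: 0.98
position: [0.3614, -0.3964, 0.1914]
ee_rot: [3.114, 0.412, -0.001]
force: [0.1, -0.2, 0.0]
width: 0.323
gripper_force: 0.0
[[-2.03611407e-05 -9.68177997e-01 -2.50262593e-01  6.66495291e-02]
 [ 9.99999994e-01  6.43528687e-06 -1.06254968e-04  7.22372227e-04]
 [ 1.04484233e-04 -2.50262594e-01  9.68177992e-01 -1.92517298e-01]
 [ 0.00000000e+00  0.00000000e+00  0.00000000e+00  1.00000000e+00]] [ 0.36139624 -0.39644127  0.19140878] [ 3.11429470e+00  4.12230568e-01 -1.03363813e-03] [ 0.05371712 -0.24104095  0.00762031]
[195.7, 72.0] [178, 55, 29, 34, 456] [ 0.44666322 -0.31211978  0.125     ]
```

View pics/w1.png

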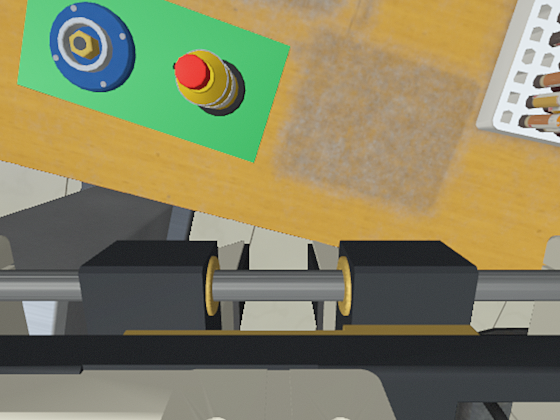

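Wrist view: red cap at (196,72), and the mount with its nut at (80,43) on the mat. The cap is at about (0.447,-0.309). I'll move over it and press.

```bash
python3 -m creep '[[0.066,-0.0385,0,0,0,0],[0.066,-0.0385,0,0,0,0],[0.066,-0.0385,0,0,0,0],[0.066,-0.0385,0,0,0,0],[0,0,0.05,0,0,0],[0,0,0.05,0,0,0],[0,0,0.05,0,0,0],[0,0,0,0,0,0],[0,0,0,0,0,0]]'; python3 -m creep '[[0,0,0.01,0,0,0],[0,0,0.01,0,0,0],[0,0,0.01,0,0,0],[0,0,0,0,0,0],[0,0,0,0,0,0],[0,0,0,0,0,0]]'
python3 -c "
from h import *
w=snap('scene','s1.png');cv2.imwrite('pics/s1c.png',cv2.resize(cv2.cvtColor(w['frame'][120:300,220:420],4),None,fx=3,fy=3))"
```

```text
clock: 1.78
position: [0.4462, -0.3103, 0.1309]
ee_rot: [-3.114, -0.408, 0.004]
force: [0.4, -0.2, -0.2]
width: 0.005
gripper_force: 0.0
clock: 2.28
position: [0.4478, -0.3094, 0.1198]
ee_rot: [3.114, 0.411, 0.0]
force: [0.8, -0.1, 0.1]
width: 0.006
gripper_force: 0.0
```

View pics/s1c.png

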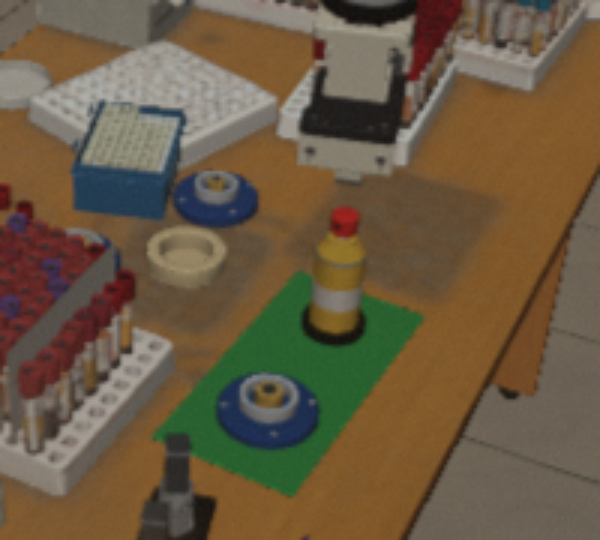

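The scene shows the closed tips at full-frame (336,180), still above the cap top at (335,190). I'll check this against the projection.

```bash
python3 - <<'E'
from h import *
d=arm.get_image('scene');t=arm.get_image('top');s=arm.observe()
print(s['position'],proj(d,s['position']),proj(d,[.447,-.309,.125]))
f=d['frame'].astype(int)
C=comps((f[...,0]>140)&(f[...,1]<60)&(f[...,2]<60)&(np.arange(420)[:,None]>150)&(np.arange(560)>320)&(np.arange(560)<350),8);print(C)
# triangulate cap: scene px of cap centroid with the two rays (top view from start)
o1,w1=ray(d,*C[0][0]); o2,w2=ray(t,342.4,254.8)
a=np.linalg.lstsq(np.c_[w1,-w2],o2-o1,rcond=None)[0];print(o1+w1*a[0],o2+w2*a[1])
print(onz(d,335.7,180,.12),onz(d,*C[0][0],.12))
E
```

```text
[ 0.44790707 -0.30942177  0.11978394] [334.40652044 191.56196552] [334.8640373 190.0573466]
[([334.9, 191.4], [332, 190, 7, 4, 25])]
[ 0.44607154 -0.30767751  0.12195053] [ 0.44740545 -0.3072605   0.12197956]
[ 0.46492879 -0.36113717  0.12      ] [ 0.44696984 -0.3104152   0.12      ]
```

```bash
python3 -m creep '[[0,0,0.01,0,0,0],[0,0,0,0,0,0],[0,0,0,0,0,0]]';  python3 -m creep '[[0,0,0.01,0,0,0],[0,0,0,0,0,0],[0,0,0,0,0,0]]'
python3 -c "
from h import *
w=snap('scene','s2.png');cv2.imwrite('pics/s2c.png',cv2.resize(cv2.cvtColor(w['frame'][130:230,290:390],4),None,fx=5,fy=5))
p=w['s']['position'];print([proj(w,p+np.array([0,0,z])) for z in (0,.02,.04)])"
```

```text
clock: 2.68
position: [0.4475, -0.3092, 0.1152]
ee_rot: [-3.114, -0.412, 0.001]
force: [0.3, 0.3, -0.8]
width: 0.004
gripper_force: 0.0
clock: 2.93
position: [0.4475, -0.3092, 0.1112]
ee_rot: [-3.114, -0.411, 0.001]
force: [-0.6, 0.2, -0.0]
width: 0.005
gripper_force: 0.0
[array([334.21195275, 194.39519518]), array([334.93233485, 187.9457118 ]), array([335.66635178, 181.37415753])]
```

View pics/s2c.png

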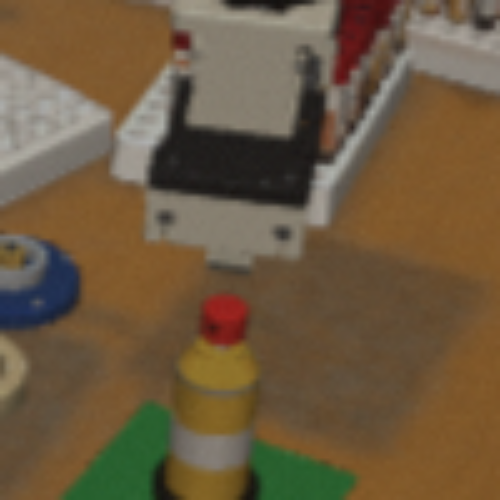

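The tips are at about (336,184), roughly 30 mm above the reported TCP, and there is no contact force. So I'll descend by force feedback.

```bash
python3 -m creep '[[0,0,0.015,0,0,0],[0,0,0.015,0,0,0],[0,0,0,0,0,0],[0,0,0,0,0,0]]';  python3 -m creep '[[0,0,0.01,0,0,0],[0,0,0,0,0,0],[0,0,0,0,0,0]]'
python3 -m creep '[[0,0,0.01,0,0,0],[0,0,0,0,0,0],[0,0,0,0,0,0]]'
python3 - <<'E'
from h import *
d=arm.get_image('scene');s=arm.observe()
f=d['frame'].astype(int)
print(s['force'],s['joints'].round(3) if hasattr(s['joints'],'round') else s['joints'],comps((f[...,0]>140)&(f[...,1]<60)&(f[...,2]<60)&(np.arange(420)[:,None]>150)&(np.arange(560)>320)&(np.arange(560)<350),3))
E
```

```text
clock: 3.32
position: [0.4473, -0.3091, 0.0989]
ee_rot: [-3.114, -0.411, 0.002]
force: [-0.1, 0.2, 0.1]
width: 0.002
gripper_force: 0.0
clock: 3.57
position: [0.4476, -0.3093, 0.0954]
ee_rot: [-3.114, -0.412, 0.0]
force: [0.1, 0.6, -0.2]
width: 0.004
gripper_force: 0.0
clock: 3.82
position: [0.4476, -0.3093, 0.0913]
ee_rot: [-3.114, -0.411, 0.001]
force: [0.2, 0.1, 0.2]
width: 0.007
gripper_force: 0.0
[-0.43497361  0.51887005 -0.73496395] [ 0.606  0.418 -0.133  1.882  0.072  0.846 -0.871] [([334.8, 192.3], [332, 191, 7, 3, 13])]
```

```bash
python3 -m creep '[[0,0,0.006,0,0,0],[0,0,0,0,0,0],[0,0,0,0,0,0]]';  python3 -m creep '[[0,0,0.006,0,0,0],[0,0,0,0,0,0],[0,0,0,0,0,0]]'
python3 -m creep '[[0,0,0.006,0,0,0],[0,0,0,0,0,0],[0,0,0,0,0,0]]'
python3 -c "
from h import *
w=snap('scene','s3.png');cv2.imwrite('pics/s3c.png',cv2.resize(cv2.cvtColor(w['frame'][150:220,300:370],4),None,fx=6,fy=6))
p=w['s']['position'];print([proj(w,p+np.array([0,0,z])) for z in (0,.02,.04)])"
```

```text
clock: 4.12
position: [0.448, -0.3095, 0.0893]
ee_rot: [3.114, 0.411, 0.001]
force: [1.4, -0.1, 2.2]
width: 0.005
gripper_force: 0.9
clock: 4.37
position: [0.448, -0.3095, 0.0869]
ee_rot: [3.114, 0.411, 0.001]
force: [1.0, -0.1, 3.1]
width: 0.005
gripper_force: 1.6
clock: 4.62
position: [0.448, -0.3095, 0.0845]
ee_rot: [3.114, 0.411, 0.001]
force: [1.4, 0.8, 5.2]
width: 0.006
gripper_force: 2.3
[array([333.14134549, 202.71795732]), array([333.84268612, 196.42726621]), array([334.55713135, 190.01903314])]
```

View pics/s3c.png

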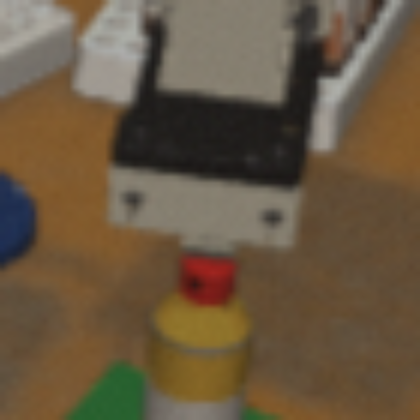

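The tips are now on the cap at crop (208,250), and force is rising as the spring predicts. Pressing on to the stop.

```bash
python3 -m creep '[[0,0,0.005,0,0,0],[0,0,0,0,0,0],[0,0,0,0,0,0]]';  python3 -m creep '[[0,0,0.003,0,0,0],[0,0,0,0,0,0],[0,0,0,0,0,0],[0,0,0,0,0,0]]'
```

```text
clock: 4.92
position: [0.4481, -0.3096, 0.0838]
ee_rot: [3.114, 0.411, 0.002]
force: [-4.1, 1.5, 20.4]
width: 0.005
gripper_force: 9.9
clock: 5.25
position: [0.4482, -0.3097, 0.0836]
ee_rot: [3.113, 0.411, 0.002]
force: [-7.1, 3.6, 30.6]
width: 0.006
gripper_force: 15.2
```

Fully down: force jumped at the hard stop. Releasing, then moving up to look at the mount.

```bash
python3 -m creep '[[0,0,-0.02,0,0,0],[0,0,-0.05,0,0,0],[0,0,-0.1,0,0,0],[0,0,-0.1,0,0,0],[0,0,-0.09,0,0,0],[-0.015,-0.084,0,0,0,0],[-0.015,-0.084,0,0,0,0],[-0.015,-0.084,0,0,0,0],[-0.015,-0.084,0,0,0,0],[0,0,0,0,0,0],[0,0,0,0,0,0]]' -1 20
python3 -c "
from h import *
w=snap('wrist','w2.png');np.save('w2.npy',w,allow_pickle=True)"
```

```text
clock: 6.17
position: [0.3887, -0.1844, 0.2251]
ee_rot: [3.114, 0.416, -0.001]
force: [-0.4, 0.4, 0.5]
width: 0.755
gripper_force: 0.0
```

View pics/w2.png

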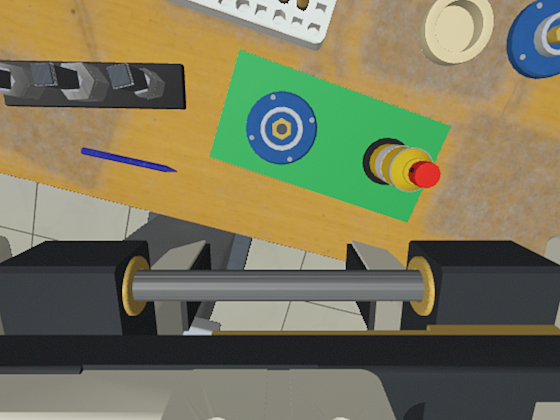

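Wrist view: the nut is at (281,128), the flange around it spans 86 mm, and the stand runs along (10–185, 65–108) at upper left. I'll measure the nut, well, mat yaw and stand.

```bash
python3 - <<'E'
from h import *
w=np.load('w2.npy',allow_pickle=True).item(); f=w['frame']; hsv=cv2.cvtColor(f,cv2.COLOR_RGB2HSV)
def rect(m,z,n):
    p=cv2.findContours(m.astype(np.uint8),0,1)[0]; p=max(p,key=cv2.contourArea)[:,0]
    q=np.array([onz(w,*x,z)[:2] for x in p])*1000; 
    (c,s,a)=cv2.minAreaRect(q.astype(np.float32)); print(n,np.round(c,1),np.round(s,1),round(a,1),'circ',np.round(cv2.minEnclosingCircle(q.astype(np.float32))[1],1)); return q
f=f.astype(int);r,g,b=f[...,0],f[...,1],f[...,2]
Y,X=np.mgrid[:420,:560]
near=(X-281)**2+(Y-128)**2<45**2
rect((b>90)&(r<80)&near,.014,'flange')
rect((f.min(2)>130)&((X-281)**2+(Y-128)**2<26**2),.026,'collar')
nm=(hsv[...,1]>90)&(hsv[...,0]>14)&(hsv[...,0]<35)&((X-281)**2+(Y-128)**2<14**2)
q=rect(nm,.030,'nut')
c=q.mean(0); e=q-c; ang=np.degrees(np.arctan2(e[:,1],e[:,0])); rr=np.hypot(*e.T)
ph=np.degrees(np.angle((rr**4*np.exp(6j*np.radians(ang))).sum()))/6;print('corner phase mod60',ph,'r',rr.min(),rr.max(),c)
i=np.argmax(w['frame'][128,255:310,0]); print([tuple(x) for x in w['frame'][128,255:308]][::2])
gm=(g>110)&(r<110)&(b<120)&(X>200)&(Y<230)
q=rect(gm,.002,'mat')
dk=(f.max(2)<60)&(Y<112)&(Y>55)&(X<190); q=rect(dk,.012,'stand')
E
```

```text
flange [ 449.5 -172.3] [101.  104.7] 15.2 circ 53.1
collar [ 450.4 -172.5] [47.9 47.2] 15.2 circ 24.3
nut [ 450.7 -172.4] [20.9 19.4] 15.2 circ 11.1
corner phase mod60 15.751019537529217 r 9.165602829147034 11.189543624103582 [ 450.59687065 -172.24624851]
[(np.uint8(43), np.uint8(92), np.uint8(157)), (np.uint8(48), np.uint8(95), np.uint8(159)), (np.uint8(35), np.uint8(87), np.uint8(156)), (np.uint8(169), np.uint8(181), np.uint8(194)), (np.uint8(185), np.uint8(195), np.uint8(204)), (np.uint8(94), np.uint8(105), np.uint8(138)), (np.uint8(43), np.uint8(94), np.uint8(158)), (np.uint8(44), np.uint8(92), np.uint8(156)), (np.uint8(24), np.uint8(82), np.uint8(162)), (np.uint8(200), np.uint8(178), np.uint8(82)), (np.uint8(193), np.uint8(173), np.uint8(94)), (np.uint8(71), np.uint8(82), np.uint8(101)), (np.uint8(81), np.uint8(87), np.uint8(96)), (np.uint8(86), np.uint8(92), np.uint8(101)), (np.uint8(86), np.uint8(92), np.uint8(102)), (np.uint8(78), np.uint8(85), np.uint8(100)), (np.uint8(178), np.uint8(159), np.uint8(95)), (np.uint8(198), np.uint8(176), np.uint8(85)), (np.uint8(77), np.uint8(99), np.uint8(144)), (np.uint8(43), np.uint8(91), np.uint8(156)), (np.uint8(43), np.uint8(90), np.uint8(154)), (np.uint8(71), np.uint8(101), np.uint8(147)), (np.uint8(192), np.uint8(200), np.uint8(207)), (np.uint8(196), np.uint8(204), np.uint8(210)), (np.uint8(50), np.uint8(93), np.uint8(151)), (np.uint8(41), np.uint8(91), np.uint8(154)), (np.uint8(43), np.uint8(92), np.uint8(155))]
mat [ 451.3 -232.4] [268.3 128.5] 86.6 circ 148.0
stand [440.9  49.4] [ 48.6 209.2] 14.2 circ 106.8
```

```bash
python3 -m creep '[[0,0,0.09,0,0,0],[0,0,0.09,0,0,0],[0,0,0.09,0,0,0],[0,0,0.08,0,0,0],[0,0,0,0,0,0],[0,0,0,0,0,0],[0,0,0,0,0,0]]'
python3 - <<'E'
from h import *
w=snap('wrist','w3.png'); f=w['frame']; hsv=cv2.cvtColor(f,cv2.COLOR_RGB2HSV)
K=np.array(w['intrinsics']);M=np.array(w['mount']);Rt=R.from_rotvec(w['s']['ee_rot']).as_matrix()
pc=M[:3,:3].T@(Rt.T@(np.array([.4506,-.1723,.03])-w['s']['position'])-M[:3,3]);uv=(K@pc/pc[2])[:2];print(uv,w['s']['position'],K[0,0])
# rectify plane z=.03 (4 px/mm) around nut
def rectify(z,c,h,s):
    P=np.float32([[-h,-h],[h,-h],[h,h],[-h,h]])
    src=[]
    for p in P:
        q=M[:3,:3].T@(Rt.T@(np.array([c[0]+p[0],c[1]+p[1],z])-w['s']['position'])-M[:3,3]); src.append((K@q/q[2])[:2])
    return cv2.warpPerspective(f,cv2.getPerspectiveTransform(np.float32(src),((P+h)*s).astype(np.float32)),(int(2*h*s),)*2,flags=cv2.INTER_CUBIC)
im=rectify(.03,(.4506,-.1723),.05,5000)
hs=cv2.cvtColor(im,cv2.COLOR_RGB2HSV)
Y,X=np.mgrid[:500,:500]; rad=np.hypot(X-250,Y-250)
m=((hs[...,1]>70)&(hs[...,0]>12)&(hs[...,0]<38)&(rad<85)).astype(np.uint8)
c=max(cv2.findContours(m,0,1)[0],key=cv2.contourArea); h=cv2.convexHull(c)[:,0]
mm=cv2.moments(cv2.convexHull(c)); cc=np.array([mm['m10'],mm['m01']])/mm['m00']
print('nut centre',(cc-250)/5000+np.array([.4506,-.1723]),'area mm2',mm['m00']/25)
W=[];A=np.arange(0,180,3)
for a in A:
    d=np.array([np.cos(np.radians(a)),np.sin(np.radians(a))]); p=h@d; W.append((p.max()-p.min())/5)
W=np.array(W); print('AF dir mod60',np.degrees(np.angle((W*np.exp(6j*np.radians(A))).sum()))/6+30, W.min(),W.max(),W[::5].round(1))
cv2.imwrite('pics/w3c.png',cv2.cvtColor(im,4))
E
```

```text
clock: 6.8
position: [0.3906, -0.1866, 0.0862]
ee_rot: [3.114, 0.41, 0.001]
force: [-0.3, -0.4, 0.7]
width: 1.0
gripper_force: 0.0
[279.28303746 132.54005869] [ 0.39063606 -0.18661967  0.08623652] 331.05828737874344
nut centre [ 0.45057595 -0.17215619] area mm2 367.74
AF dir mod60 46.01975005578877 20.664375560314475 23.404981526761084 [22.4 23.4 22.8 20.8 22.5 23.2 22.4 20.7 22.4 23.2 22.7 20.8]
```

View pics/w3c.png

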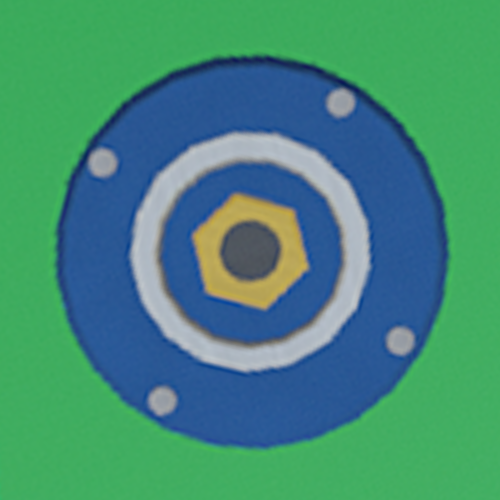

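Rectified view: hexagonal nut centred near (250,250), about 20.7 mm across flats (the 21 mm one), with flat normals at -14° (mod 60). That makes socket_b the likely fit. Next I'll look at the stand.

```bash
python3 -m creep '[[0,0,-0.095,0,0,0],[0,0,-0.095,0,0,0],[0,0,-0.095,0,0,0],[0.02,-0.09,0,0,0,0],[0.02,-0.09,0,0,0,0],[0.02,-0.09,0,0,0,0],[0.02,-0.09,0,0,0,0],[0.02,-0.09,0,0,0,0],[0.02,-0.09,0,0,0,0],[0,0,0,0,0,0],[0,0,0,0,0,0],[0,0,0,0,0,0]]'
python3 -c "
from h import *
w=snap('wrist','w4.png');np.save('w4.npy',w,allow_pickle=True)"
```

```text
clock: 7.85
position: [0.3806, 0.0349, 0.2005]
ee_rot: [3.114, 0.412, 0.004]
force: [-0.2, -0.3, 0.1]
width: 0.999
gripper_force: 0.0
```

View pics/w4.png

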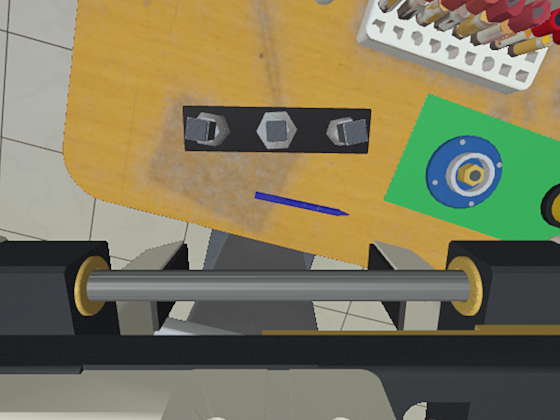

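Wrist view: sockets at (197,128) on peg2, (276,130) on peg1 and (352,132) on peg0, each with a slightly different yaw. The middle barrel looks largest. I'll measure the grips and barrels.

```bash
python3 - <<'E'
from h import *
w=np.load('w4.npy',allow_pickle=True).item(); f=w['frame']
for y in (112,118,124,130,136,142,148):
    print(y,[int(v) for v in f[y,184:372:3].mean(1)])
E
```

```text
112 [51, 52, 49, 49, 52, 45, 111, 68, 41, 45, 49, 50, 50, 50, 51, 49, 49, 50, 51, 50, 48, 47, 48, 48, 49, 46, 48, 97, 110, 140, 144, 142, 144, 146, 117, 44, 47, 44, 47, 47, 43, 47, 46, 45, 43, 43, 46, 46, 45, 43, 44, 43, 42, 44, 45, 44, 43, 45, 45, 44, 46, 44, 23]
118 [44, 133, 107, 86, 98, 130, 172, 173, 155, 136, 111, 104, 99, 88, 47, 47, 48, 47, 50, 46, 45, 48, 45, 50, 45, 49, 92, 166, 164, 162, 162, 148, 149, 142, 139, 142, 42, 47, 46, 47, 47, 47, 46, 47, 45, 44, 44, 43, 42, 43, 40, 40, 80, 109, 112, 101, 44, 40, 38, 36, 34, 43, 55]
124 [38, 100, 95, 94, 95, 94, 94, 94, 88, 39, 34, 107, 101, 90, 83, 48, 49, 49, 46, 47, 46, 45, 47, 47, 45, 93, 161, 150, 93, 96, 92, 96, 93, 94, 126, 129, 138, 36, 44, 45, 44, 44, 44, 43, 44, 44, 45, 42, 42, 129, 136, 114, 71, 125, 106, 92, 93, 93, 94, 93, 98, 39, 109]
130 [39, 95, 97, 94, 92, 94, 97, 83, 102, 41, 27, 178, 100, 94, 80, 67, 44, 46, 46, 46, 46, 48, 46, 46, 97, 168, 166, 157, 92, 93, 95, 94, 95, 93, 114, 142, 121, 128, 41, 44, 44, 46, 44, 46, 42, 44, 44, 40, 127, 126, 145, 131, 68, 89, 90, 97, 93, 94, 94, 97, 96, 32, 126]
136 [60, 94, 93, 95, 96, 93, 95, 58, 34, 42, 102, 101, 96, 83, 65, 42, 44, 46, 45, 45, 42, 45, 47, 47, 44, 119, 164, 171, 92, 93, 93, 95, 94, 94, 100, 121, 124, 42, 46, 44, 44, 45, 43, 45, 42, 44, 44, 41, 94, 137, 141, 173, 65, 61, 113, 93, 95, 92, 96, 93, 95, 75, 139]
142 [75, 46, 46, 45, 34, 144, 140, 143, 132, 129, 108, 95, 81, 44, 45, 46, 44, 45, 44, 47, 46, 45, 45, 45, 42, 40, 61, 162, 154, 146, 144, 134, 153, 143, 131, 124, 41, 42, 41, 42, 42, 44, 42, 42, 44, 47, 44, 40, 44, 37, 113, 113, 117, 73, 120, 94, 89, 112, 96, 54, 31, 32, 144]
148 [104, 47, 46, 45, 42, 46, 45, 46, 45, 47, 46, 46, 47, 44, 44, 45, 41, 46, 42, 46, 47, 45, 42, 42, 42, 43, 42, 36, 137, 121, 117, 114, 90, 76, 70, 40, 42, 44, 40, 44, 44, 43, 42, 44, 41, 43, 39, 38, 42, 42, 40, 42, 43, 41, 44, 43, 43, 41, 42, 40, 41, 21, 137]
```

```bash
python3 - <<'E'
from h import *
w=np.load('w4.npy',allow_pickle=True).item(); g=w['frame'].astype(int); mx=g.mean(2)
Y,X=np.mgrid[:420,:560]
roi=(Y>107)&(Y<152)&(X>185)&(X<369)
grip=cv2.morphologyEx((roi&(mx>84)&(mx<106)).astype(np.uint8),cv2.MORPH_OPEN,np.ones((5,5)))
for n,(a,b) in dict(peg2=(185,240),peg1=(250,305),peg0=(320,369)).items():
    m=grip.copy(); m[:,:a]=0; m[:,b:]=0
    p=max(cv2.findContours(m,0,1)[0],key=cv2.contourArea)[:,0]
    q=np.array([onz(w,*x,.096)[:2] for x in p],np.float32)*1000; r=cv2.minAreaRect(q)
    lo=roi&(mx>60)&(X>=a)&(X<b); 
    lo=cv2.morphologyEx(lo.astype(np.uint8),cv2.MORPH_OPEN,np.ones((3,3)))
    ys,xs=np.nonzero(lo)
    # width across tool x of the barrel as seen at z=.045
    u=(xs.min()+xs.max())/2
    d=np.linalg.norm(onz(w,u,ys.min()-.5,.045)-onz(w,u,ys.max()+.5,.045))*1000
    print(n,'top',np.round(r[0],1),np.round(r[1],1),round(r[2],1),'barrel rows',ys.min(),ys.max(),'cols',xs.min(),xs.max(),'ext',round(d,1))
E
```

```text
peg2 top [423.5 120. ] [17.4 16.5] 9.5 barrel rows 112 145 cols 186 229 ext 33.7
peg1 top [440.9  51.6] [16.1 16.7] 15.1 barrel rows 111 148 cols 256 296 ext 37.7
peg0 top [457.9 -15.7] [16.6 16.7] 27.6 barrel rows 117 145 cols 326 367 ext 28.9
```

peg2 holds socket_b (about 33 mm), peg1 socket_c and peg0 socket_a. The image and the cap contact agree that the fingertips sit about 35 mm behind the reported TCP, so I'll allow for that. Going over socket_b with a partial opening to clear its neighbour.

```bash
python3 -m creep '[[0.053,-0.059,0,0,0,0],[0.053,-0.059,0,0,0,0],[0.053,-0.059,0,0,0,0],[0,0,0.05,0,0,0.0465],[0,0,0.09,0,0,0],[0,0,0.06,0,0,0],[0,0,0,0,0,0],[0,0,0,0,0,0],[0,0,0,0,0,0]]' 0 30
python3 - <<'E'
from h import *
s=arm.observe();p=s['position'];m=R.from_rotvec(s['ee_rot']).as_matrix()
print(np.degrees(np.arctan2(m[1,0],m[0,0])),(m.T@(np.array([.4235,.120,.023])-p)/.4).round(4))
w=snap('wrist','w5.png')
E
```

```text
clock: 8.65
position: [0.4241, 0.1197, 0.1205]
ee_rot: [-3.131, -0.257, -0.002]
force: [-0.5, -0.1, 0.2]
width: 0.501
gripper_force: 0.0
9.392203045417242 [-0.0016 -0.0009  0.2438]
```

```bash
python3 -m creep '[[0,0,0.06,0,0,0],[0,0,0.06,0,0,0],[0,0,0.04,0,0,0],[0,0,0,0,0,0],[0,0,0,0,0,0]]'; python3 -m creep '[[0,0,0.04,0,0,0],[0,0,0.043,0,0,0],[0,0,0,0,0,0],[0,0,0,0,0,0]]'
```

```text
clock: 9.12
position: [0.4235, 0.1201, 0.0561]
ee_rot: [3.131, 0.259, 0.001]
force: [-0.4, 0.7, 0.5]
width: 0.504
gripper_force: 0.0
clock: 9.45
position: [0.4236, 0.1203, 0.0231]
ee_rot: [3.131, 0.259, 0.001]
force: [-0.5, -0.3, 0.1]
width: 0.501
gripper_force: 0.0
```

```bash
python3 -c "
from h import *
w=snap('scene','s4.png');cv2.imwrite('pics/s4c.png',cv2.resize(cv2.cvtColor(w['frame'][220:380,190:350],4),None,fx=3.7,fy=3.7))"
```

```text
(no output)
```

View pics/s4c.png

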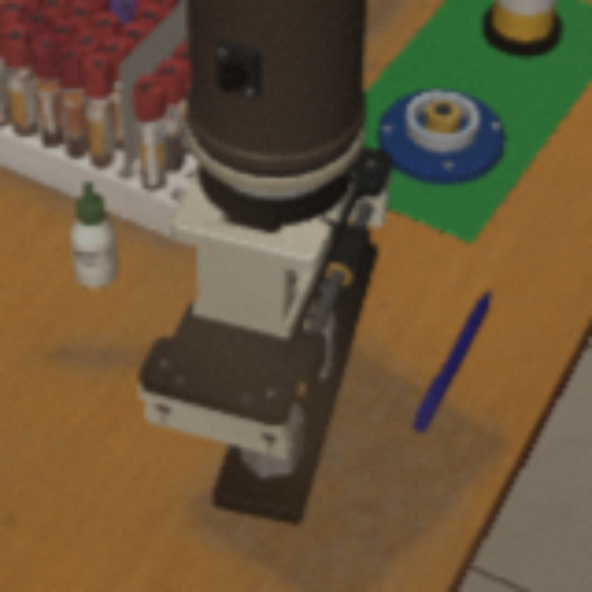

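The gripper surrounds the socket on peg2, with the barrel visible at (272,455) and neighbours clear. Closing and lifting.

```bash
python3 -m creep '[[0,0,0,0,0,0],[0,0,0,0,0,0],[0,0,0,0,0,0],[0,0,0,0,0,0],[0,0,0,0,0,0],[0,0,0,0,0,0]]' 1 40; python3 -m creep '[[0,0,-0.02,0,0,0],[0,0,-0.04,0,0,0],[0,0,-0.07,0,0,0],[0,0,-0.09,0,0,0],[0,0,-0.09,0,0,0],[0,0,-0.03,0,0,0],[0,0,0,0,0,0],[0,0,0,0,0,0]]'
```

```text
clock: 10.0
position: [0.4231, 0.1202, 0.0222]
ee_rot: [3.131, 0.259, 0.001]
force: [-1.2, -1.1, 5.2]
width: 0.202
gripper_force: 40.0
clock: 10.67
position: [0.423, 0.12, 0.1584]
ee_rot: [3.131, 0.259, 0.002]
force: [-0.2, -0.1, -2.9]
width: 0.199
gripper_force: 40.0
```

Socket_b is held (18.3 mm) and lifted. Carrying it over the nut while turning to the nut's yaw.

```bash
python3 -m creep '[[-0.0064,0.0915,0,0,0,0],[-0.0064,0.0915,0,0,0,0],[-0.0064,0.0915,0,0,0,0],[-0.0064,0.0915,0,0,0,0],[-0.0064,0.0915,0,0,0,0],[-0.0064,0.0915,0,0,0,0],[-0.0064,0.0915,0,0,0,0],[-0.0064,0.0915,0,0,0,0],[0,0,0,0,0,0.0488],[0,0,0,0,0,0.0488],[0,0,0,0,0,0.0488],[0,0,0,0,0,0.0488],[0,0,0,0,0,0],[0,0,0,0,0,0],[0,0,0,0,0,0]]'
python3 - <<'E'
from h import *
w=snap('wrist','w6.png');s=w['s'];p=s['position'];m=R.from_rotvec(s['ee_rot']).as_matrix()
print(np.degrees(np.arctan2(m[1,0],m[0,0])),(m.T@(np.array([.4506,-.1722,.06])-p)/.4).round(4))
M=np.array(w['mount']);K=np.array(w['intrinsics'])
for t in([.0155,0,-.010],[-.0155,0,-.01],[.0155,0,-.043],[0,.0179,-.01],[0,-.0179,-.01]):
    q=M[:3,:3].T@(np.array(t)-M[:3,3]);print(t,(K@q/q[2])[:2].round(1))
g=w['frame'].mean(2)
for v in range(150,262,4): print(v,g[v,232:330:4].astype(int).tolist())
E
```

```text
clock: 11.92
position: [0.4503, -0.1717, 0.157]
ee_rot: [-3.119, 0.376, 0.003]
force: [-0.1, 0.2, -1.1]
width: 0.198
gripper_force: 40.0
-13.734185931388112 [0.0015 0.0011 0.2425]
[0.0155, 0, -0.01] [276.5 218.3]
[-0.0155, 0, -0.01] [276.6 268.4]
[0.0155, 0, -0.043] [276.2 237.2]
[0, 0.0179, -0.01] [307.2 243.9]
[0, -0.0179, -0.01] [245.9 243.9]
150 [131, 129, 130, 130, 129, 130, 129, 129, 133, 100, 90, 70, 67, 79, 106, 129, 125, 126, 126, 126, 124, 125, 125, 125, 124]
154 [131, 129, 129, 129, 128, 129, 123, 80, 93, 104, 108, 111, 110, 108, 99, 76, 64, 129, 125, 125, 125, 124, 125, 124, 124]
158 [129, 129, 130, 129, 128, 107, 97, 108, 107, 108, 107, 109, 109, 107, 107, 107, 107, 70, 121, 125, 124, 126, 124, 123, 122]
162 [128, 129, 130, 129, 114, 100, 107, 109, 106, 108, 106, 108, 109, 107, 106, 106, 106, 107, 78, 123, 125, 124, 124, 124, 123]
166 [130, 130, 129, 126, 96, 180, 103, 110, 109, 109, 107, 108, 107, 107, 105, 105, 104, 107, 179, 69, 129, 123, 123, 124, 122]
170 [129, 128, 129, 101, 107, 101, 107, 107, 107, 118, 147, 186, 182, 125, 104, 107, 107, 103, 113, 107, 60, 123, 12
[... 2068 characters left out ...]

238 [127, 128, 124, 126, 128, 155, 152, 152, 152, 187, 180, 184, 183, 185, 186, 149, 115, 112, 100, 133, 148, 146, 155, 155, 154]
242 [31, 18, 122, 124, 132, 126, 158, 166, 52, 50, 52, 47, 45, 41, 41, 37, 117, 135, 131, 138, 150, 149, 28, 31, 32]
246 [31, 22, 130, 127, 129, 128, 19, 144, 54, 54, 56, 54, 52, 55, 52, 54, 42, 12, 129, 128, 129, 129, 41, 33, 35]
250 [32, 23, 130, 128, 128, 131, 25, 87, 52, 52, 55, 52, 54, 57, 54, 53, 50, 23, 128, 129, 128, 129, 40, 33, 32]
254 [30, 22, 129, 129, 130, 133, 25, 53, 52, 55, 52, 51, 54, 54, 53, 54, 53, 30, 140, 130, 129, 130, 36, 38, 33]
258 [26, 85, 133, 129, 128, 112, 29, 63, 55, 53, 54, 54, 50, 56, 54, 55, 55, 29, 127, 128, 128, 130, 94, 49, 32]
```

```bash
python3 - <<'E'
from h import *
f=cv2.imread('pics/w6.png'); s=arm.observe()
w=arm.get_image('wrist');M=np.array(w['mount']);K=np.array(w['intrinsics']);print(K[0,2],K[1,2])
m=R.from_rotvec(s['ee_rot']).as_matrix()
P=lambda t:(K@(q:=M[:3,:3].T@(np.array(t)-M[:3,3]))/q[2])[:2].round(1)
for n,t in dict(bot=[.0155,0,-.010],conestart=[.0155,0,-.043],gripstart=[.009,0,-.051],griptop=[.009,0,-.094],tip=[.0095,0,-.035],nut=m.T@(np.array([.4506,-.1722,.03])-s['position'])).items(): print(n,P(t))
for c in(272,276,280,284,288): print(c,[f[v,c].tolist() for v in range(200,244,2)] if c==280 else f[200:246:2,c].mean(1).astype(int).tolist())
print([ (int(a)) for a in f[213,250:312].mean(1)]);print([ (int(a)) for a in f[219,250:312].mean(1)]);print([ (int(a)) for a in f[250,240:330].mean(1)])
h=cv2.cvtColor(f,cv2.COLOR_BGR2HSV);Y,X=np.mgrid[:420,:560]
n=(h[...,1]>70)&(h[...,0]>12)&(h[...,0]<38)&(np.hypot(X-280,Y-194)<20)
ys,xs=np.nonzero(n);print('nut',xs.min(),xs.max(),ys.min(),ys.max(),xs.mean(),ys.mean())
E
```

```text
277.96096533213756 210.9681574676764
bot [276.5 218.3]
conestart [276.2 237.2]
gripstart [276.2 256.4]
griptop [275.4 306. ]
tip [276.3 243.3]
nut [277.6 195.2]
272 [167, 162, 164, 99, 107, 103, 103, 103, 103, 101, 121, 132, 136, 136, 134, 134, 136, 135, 164, 180, 147, 52, 55]
276 [97, 168, 168, 98, 108, 99, 102, 101, 100, 103, 113, 126, 133, 134, 132, 133, 132, 132, 155, 184, 158, 47, 56]
280 [[109, 112, 113], [102, 193, 213], [102, 180, 199], [175, 95, 32], [166, 102, 51], [95, 103, 106], [102, 104, 103], [100, 103, 102], [100, 101, 101], [103, 104, 103], [99, 99, 101], [123, 124, 124], [129, 130, 130], [129, 130, 130], [130, 131, 130], [129, 131, 131], [128, 130, 129], [127, 129, 130], [158, 153, 150], [191, 183, 176], [169, 160, 155], [45, 46, 44]]
284 [170, 166, 148, 104, 115, 101, 101, 101, 101, 102, 120, 115, 127, 126, 126, 127, 127, 125, 139, 185, 170, 41, 52]
288 [101, 106, 106, 108, 137, 109, 101, 103, 103, 101, 112, 112, 118, 122, 125, 121, 121, 121, 126, 186, 178, 41, 53]
[103, 120, 135, 127, 108, 103, 104, 106, 106, 106, 106, 106, 120, 127, 116, 95, 95, 98, 98, 101, 102,
[... 244 characters left out ...]
, 126, 126, 125, 125, 117, 119, 126, 123, 115, 111, 116, 115, 113, 110, 105, 102, 100, 101, 96, 94, 91, 87, 94, 100, 100, 98, 98, 98, 98, 99, 100, 100, 102, 102, 103, 103, 96, 90, 91, 102, 106, 109, 132, 154, 137, 89, 95, 120, 124, 125, 122, 122, 121]
[130, 128, 129, 128, 128, 128, 127, 128, 128, 129, 130, 128, 131, 131, 92, 23, 25, 29, 28, 20, 87, 89, 55, 53, 52, 53, 54, 53, 52, 56, 53, 53, 55, 56, 55, 55, 52, 53, 53, 52, 54, 52, 56, 54, 57, 55, 54, 55, 54, 51, 51, 53, 53, 50, 56, 53, 50, 37, 29, 26, 23, 29, 130, 145, 128, 129, 126, 129, 129, 129, 128, 130, 128, 128, 130, 130, 129, 134, 102, 31, 40, 41, 41, 33, 33, 30, 29, 34, 32, 32]
nut 266 289 182 204 277.5597269624573 192.96245733788396
```

```bash
cat > n.py <<'E'
from h import *
def nut(w):
    f=w['frame'];K=np.array(w['intrinsics']);M=np.array(w['mount']);p0=w['s']['position'];m=R.from_rotvec(w['s']['ee_rot']).as_matrix()
    P=lambda t:(K@(q:=M[:3,:3].T@(np.array(t)-M[:3,3]))/q[2])[:2]
    c0=np.array([.4506,-.1723]);h=.03;s=5000
    C=np.float32([[-h,-h],[h,-h],[h,h],[-h,h]])
    src=np.float32([P(m.T@(np.r_[c0+c,.03]-p0)) for c in C])
    im=cv2.warpPerspective(f,cv2.getPerspectiveTransform(src,((C+h)*s).astype(np.float32)),(300,300),flags=cv2.INTER_CUBIC)
    hs=cv2.cvtColor(im,cv2.COLOR_RGB2HSV);Y,X=np.mgrid[:300,:300]
    k=((hs[...,1]>70)&(hs[...,0]>12)&(hs[...,0]<38)&(np.hypot(X-150,Y-150)<85)).astype(np.uint8)
    H=cv2.convexHull(max(cv2.findContours(k,0,1)[0],key=cv2.contourArea));mm=cv2.moments(H)
    A=np.arange(0,180,3);q=H[:,0]
    W=np.array([np.ptp(q@[np.cos(np.radians(a)),np.sin(np.radians(a))])/5 for a in A])
    c=(np.array([mm['m10'],mm['m01']])/mm['m00']-150)/s+c0
    print('nut',c.round(4),'AFdir',np.degrees(np.angle((W*np.exp(6j*np.radians(A))).sum()))/6+30,W.min(),W.max(),'tool',(m.T@(np.r_[c,.03]-p0)*1000).round(1),'yaw',np.degrees(np.arctan2(m[1,0],m[0,0])))
    return P
E
python3 - <<'E'
from n import *
w=arm.get_image('wrist');w['s']=arm.observe();P=nut(w)
for n,t in dict(bot=[.0155,0,.010],cone=[.0155,0,-.023],grip=[.009,0,-.031],tip=[.0095,0,-.035]).items(): print(n,P(t))
E
```

```text
nut [ 0.4521 -0.1726] AFdir 46.10460667121332 21.49604614807105 25.03110692648431 tool [  1.6   0.3 127.6] yaw -13.846537700469897
bot [276.68911248 209.72122999]
cone [276.43542123 224.94819483]
grip [276.3750011  241.51818558]
tip [276.33388996 243.2762558 ]
```

Everything is consistent: the socket sits straight in hand, its lower end is 10 mm below the reported TCP, and its yaw matches the nut. I'll make a small correction and descend. Nut contact would show near TCP z 0.040, full seat at 0.024.

```bash
python3 -m creep '[[0.001,-0.002,0,0,0,0],[0,0,0.08,0,0,0],[0,0,0.09,0,0,0],[0,0,0.07,0,0,0],[0,0,0.03,0,0,0],[0,0,0,0,0,0],[0,0,0,0,0,0],[0,0,0,0,0,0]]'; python3 -m creep '[[0,0,0.008,0,0,0],[0,0,0.008,0,0,0],[0,0,0.004,0,0,0],[0,0,0,0,0,0],[0,0,0,0,0,0]]';python3 -m creep '[[0,0,0.005,0,0,0],[0,0,0,0,0,0],[0,0,0,0,0,0]]'
```

```text
clock: 12.73
position: [0.4525, -0.1716, 0.051]
ee_rot: [3.118, -0.381, 0.003]
force: [-0.1, -0.1, -1.6]
width: 0.204
gripper_force: 40.0
clock: 13.15
position: [0.4515, -0.1714, 0.042]
ee_rot: [3.118, -0.382, 0.0]
force: [-0.6, -0.0, -1.8]
width: 0.198
gripper_force: 40.0
clock: 13.4
position: [0.4515, -0.1714, 0.0399]
ee_rot: [3.118, -0.382, -0.0]
force: [0.2, -0.7, -0.6]
width: 0.196
gripper_force: 40.0
```

```bash
python3 -m creep '[[0,0,0.005,0,0,0],[0,0,0.003,0,0,0],[0,0,0,0,0,0],[0,0,0,0,0,0]]';python3 -m creep '[[0,0,0.005,0,0,0],[0,0,0.003,0,0,0],[0,0,0,0,0,0],[0,0,0,0,0,0]]'
```

```text
clock: 13.73
position: [0.4512, -0.1713, 0.0365]
ee_rot: [-3.118, 0.381, 0.001]
force: [0.0, -0.1, -2.7]
width: 0.199
gripper_force: 40.0
clock: 14.07
position: [0.4512, -0.1713, 0.0333]
ee_rot: [-3.118, 0.381, 0.001]
force: [-2.0, 0.2, -2.2]
width: 0.199
gripper_force: 40.0
```

It is passing the nut top with no resistance. Continuing to the floor.

```bash
python3 -m creep '[[0,0,0.006,0,0,0],[0,0,0.006,0,0,0],[0,0,0,0,0,0],[0,0,0,0,0,0]]';python3 -m creep '[[0,0,0.006,0,0,0],[0,0,0.004,0,0,0],[0,0,0,0,0,0],[0,0,0,0,0,0]]'; python3 -m creep '[[0,0,0.003,0,0,0],[0,0,0,0,0,0],[0,0,0,0,0,0]]'
```

```text
clock: 14.4
position: [0.4512, -0.1713, 0.0284]
ee_rot: [-3.118, 0.381, 0.001]
force: [-2.3, 1.2, -3.2]
width: 0.202
gripper_force: 40.0
clock: 14.73
position: [0.4512, -0.1713, 0.0245]
ee_rot: [-3.118, 0.381, 0.001]
force: [-2.6, 0.1, -3.1]
width: 0.201
gripper_force: 40.0
clock: 14.98
position: [0.4515, -0.1714, 0.0242]
ee_rot: [3.118, -0.382, 0.0]
force: [-5.0, 1.6, 10.7]
width: 0.199
gripper_force: 40.0
```

```bash
python3 -m creep '[[0,0,0.001,0,0,0],[0,0,0,0,0,0],[0,0,0,0,0,0],[0,0,0,0,0,0]]' && python3 -c "
from cell import arm
print(arm.sign_off())"
```

```text
clock: 15.32
position: [0.4516, -0.1714, 0.0242]
ee_rot: [3.118, -0.382, 0.001]
force: [-6.9, 1.7, 15.8]
width: 0.197
gripper_force: 40.0
the job is handed in; nothing more can be done
None
```

I sprayed the nut, then seated socket_b fully on it at the first try, with the gripper still closed on its grip; the other two sockets stayed on the stand untouched, and the job is handed in at 15.3 s with no verdict shown.

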